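Eject a test cartridge and catch it on the ramp

ROBOT

A 6-joint arm with a two-finger parallel gripper is mounted at the origin on the work surface. World frame = base frame: x ahead of the robot, y to its left, z up, the work surface at z = 0. Lengths are in m, angles in rad, forces in N, time in s.
With the tool pointing down it reaches from about 0.35 to 0.975 m from the base axis. Payload 4.9 kg.
Tool frame: the origin (TCP) lies at the very end of the fingers, on their centre line; the grasp point (between the pads) lies 19 mm behind it (ctrl.grasp_offset is the distance from the TCP to the grasp point, in m); z points along the fingers, y is the line along which they close (so a half turn about z gives the same grasp; the last joint's range is limited). The gripper opens to 85 mm and grips with 20 to 120 N. Pads are 22 mm wide; open, the fingers measure 114 mm over their backs; the gripper's body (76 mm by 85 mm) begins 54 mm behind the grasp point. The pads swing forward as they close: fully open they stand 13 mm farther back than shut.
Start: joints at [1.037, 0.053, 1.613, -0, 1.476, -0.119], TCP at [0.252, 0.572, 0.231] pointing down, gripper open.
Joint ranges: [-3.01, 3.01], [-1.01, 2.22], [0.06, 2.58], [-1.02, 4.17], [0.09, 2.62], [-3.14, 3.14]. Speed limits (rad/s): [2.57, 2.57, 3.14, 3.14, 3.14, 3.14].

INTERFACE

Orientations are given as a rotation vector (axis times angle).
In Python, from station import ctrl, optics gives the robot as it stands.
- The arm moves only by the shell command python3 -m handwheel 'ROWS' [OPENING] [FORCE]. ROWS is JSON, a list of rows, each an object of numbers: "tx", "ty", "tz": the shift along the tool's x, y, z in mm; "roll": the turn about the tool's z in rad. A call has 1 to 12 rows; each row shifts and turns the commanded pose from where the row before left it, along the tool's axes as they then stand; what a row does not reach is not made up. A row lasts 1/12 s, in which the tool goes at most 41.7 mm and 7.16 degrees, less where a joint would pass 70% of its speed; a pose out of reach is approached as far as the arm can. A call with a gripper value outside its range is refused whole. OPENING is the finger opening in mm, from 0 to 85.4, set as the call begins (- or left out, the last holds). The fingers move at their own pace and stop on an object; FORCE is the grip in N (left out, the last holds). Time passes only in rows, so rows that do not move let the fingers close. It gives the time, the measured TCP pose, the force, the opening and the grip force at its end, in the units of the state.
- ctrl.get_obs(): the state, without advancing time (a new reading comes with each control period).
- optics.get_image(name): name is "side" or "top" or "wrist"; returns (picture, depth): 420x560x3 uint8, red, green, blue; 420x560 float32, m along the optical axis (not along the pixel's ray), 0 where there is no reading.
- optics.camera_params(name): a dict with "mtx" (3x3 intrinsics, pixels), "extrinsics" (4x4, takes a point from camera to world coordinates); the wrist camera has in their place "tool_from_camera" (4x4, takes a point from camera to tool coordinates, whose origin is the TCP and whose axes are the flange's). Camera axes: x right, y down, z forward; pixel columns grow to the right and rows downward; lengths in m; the calibration is good to about 2 mm. The wrist camera is an equidistant fisheye: a pixel r from the principal point sees the ray r / f radians off the axis. A picture is of the moment at which its call begins: read the wrist's pose just before it. camera_params takes no time and is no camera call.
- ctrl.finish_job(): hands the job in; it is judged then, once.
The state is a dict: "t": time; "q": joint angles; "dq": joint speeds; "effort": joint torques, N m; "tool_pos": TCP position; "tool_rot": TCP orientation; "contact_force": force on the tool from outside, world axes, zero at the start; "wrist_torque": the same for the moment, N m; "opening": finger opening in m; "grip_force": force on a finger pad.
Only numpy, scipy, OpenCV 4.12 (cv2) and the standard library are available. Lean on these libraries where they do the work, as an engineer would, in place of code of your own. Each camera call takes 0.05 s, during which the arm holds its last target. There are 200 camera calls.

TASK

Press the eject key of the cartridge reader with one fingertip, and let the other finger, waiting across the sloping ramp below the bay, stop the cartridge as it pops out and starts to slide away, before it leaves the ramp. Finish like that: the program ends with the key still held down and the cartridge, out of its bay, at rest on the ramp against the finger. The cartridge is only to be stopped by touch, not picked up, and the bottle, tube and tip box stay where they stand.

Things in the scene. Friction and masses are not known exactly. Their poses are not given: they have to be found in the camera images.
- reader: light grey cartridge reader, fixed: 183 mm deep (x), 130 wide (y), 145 high at the back. Origin under it on the bench; x points from its low front (x = -83 mm) to its tall back (+100), z up. At y = +25 mm a ramp runs down to the front; on the -y side a level shoulder (z = 55.5 mm, x = -68 to +14) carries the eject key. In front of x = +14 mm nothing is higher than 95 mm
- ramp: slippery dark metal ramp, 28 deg from level. Origin on its surface at the bay's sill, 75 mm above the bench; x up the slope, z off it. Ramp: z = 0, x = -90 mm (open front end) to 0, 33 wide, side rails 3.5 high. Bay: x = 0 to 68, floor 3.5 deeper, so the sill holds the cartridge; hood from x = 42 up. Lifted over the sill, the cartridge slides off the front in about 0.25 s unless stopped
- catch_point (a point): point on the ramp's surface and centre line, 50 mm down the slope from the sill, 51.5 mm above the bench: the place for the waiting finger. The key's centre lies 60 mm from it, level with it along the reader (straight across, to reader -y)
- key_top (a point): centre of the flat level top of the dark grey eject key, 28 x 28 mm, 69 mm above the bench when up, 62 fully down, 13.5 proud of the shoulder. With both fingers pointing straight down, level, in line across the reader, the waiting fingertip at the catch point still clears ramp and rails by some 4 mm when the key is fully down
- key (a joint): travel of the eject key in m: 0 up, 0.007 fully down, straight down. It springs back; 2 N starts it, 6 N holds it fully down. It works a blade that lifts the cartridge's nose, which clears the sill at about 0.005
- cartridge: white plastic test cartridge, 62 mm (x) by 30 (y) by 14 thick, about 35 g, loose in the bay, nose against the sill, upper end under the hood, top 10 mm above the ramp's plane. Origin at the centre of its underside; x up the slope (nose at x = -31 mm), z off it. In the bay its origin is at x = 31, z = -3.5 mm in the ramp's frame
- bottle: bystander: amber reagent bottle with a blue cap, 64 mm diameter, 140 high, upright; origin at the centre of its underside
- tube: bystander: upright self-standing centrifuge tube with a blue cap, 35 mm diameter, 114 high; origin at the centre of its underside
- tip_box: bystander: closed pipette tip box, 85 x 122 x 62 mm high; origin at the centre of its underside
Mind the look-alikes: they are no part of the job. Leave any blue or purple look-alike of the reader alone.

How it is judged:
On the way, in this order (a step that is already met when the one before it is completed fails the run):
1. the eject key is pressed (value of joint key above 0.002 m).
2. the key is held down and the cartridge, out over the sill, is stopped on the ramp by a finger (value of joint key above 0.003 m and x of cartridge in the frame of ramp between -0.055 and 0.025 m and contact force between the fingers and cartridge above 0.015 N and linear speed of cartridge below 0.03 m/s), for 0.3 s.
At the end, for the whole second after the job is handed in: Key held at least 3 mm down; cartridge at rest on the ramp, touched by a finger, at least 6 mm down from its place in the bay with its whole length still on the ramp (origin x +25 to -55 mm, y within 12, z under 15, in the ramp's frame); bottle, tube and tip box within 20 mm of their places (value of joint key above 0.003 m and contact force between the fingers and cartridge above 0.015 N and x of cartridge in the frame of ramp between -0.055 and 0.025 m and y of cartridge in the frame of ramp between -0.012 and 0.012 m and z of cartridge in the frame of ramp below 0.015 m and linear speed of cartridge below 0.02 m/s and distance of each of bottle, tube, tip_box from where it was at the start of the episode below 0.02 m); the arm keeps its last pose, push and grip.
It fails at once if the cartridge slides off the ramp (x of cartridge in the frame of ramp below -0.075 m or y of cartridge in the frame of ramp above 0.025 m or y of cartridge in the frame of ramp below -0.025 m).
It fails at once if the cartridge is lifted off the reader (z of cartridge in the frame of ramp above 0.025 m).
It fails at once if the bottle, tube or tip box is pushed or knocked over (distance of any of bottle, tube, tip_box from where it was at the start of the episode above 0.03 m or angle between any of bottle, tube's own z axis and vertical above 0.5 rad).
It also fails if it takes over 32 s, if anything falls off the work surface, if the arm or the gripper's body presses on something with over 40 N, if the wrist force passes 120 N, or if a joint passes its speed limit or range.

## Working session

There is one attempt and no reset: what is moved stays moved. The work goes in short steps, Python scripts to look and compute and a shell command to move; the robot and the scene stay as the last step left them, time stands still between calls to the robot, and variables do not carry over. Pictures are saved under pics/ and viewed, at most 10 in all, crops included, and the job is handed in when it is done.

```bash
mkdir -p pics; ls; python3 - <<'E'
from station import ctrl, optics
import cv2,numpy as np
print(ctrl.get_obs())
for n in("side","top"):
    p,d=optics.get_image(n); cv2.imwrite(f"pics/{n}0.png",p[:,:,::-1]); np.savez(f"pics/{n}0.npz",p=p,d=d)
    print(optics.camera_params(n))
print(optics.camera_params("wrist"))
E
```

```text
pics
{'t': 0.0, 'q': array([ 1.03696582e+00,  5.33643895e-02,  1.61428193e+00, -8.53741259e-06,
        1.47600563e+00, -1.19046582e-01]), 'dq': array([ 0.00184886, -0.00048262,  0.00033687,  0.00011104,  0.00038856,
        0.00058722]), 'effort': array([ 1.81374256e-03, -3.93701828e+01, -3.70171559e+01, -2.34507769e-05,
        7.17370378e-03, -1.09106170e-05]), 'tool_pos': array([0.25158097, 0.57145228, 0.23006556]), 'tool_rot': array([-6.46744594e-01, -3.07363275e+00,  3.06755332e-03]), 'contact_force': array([ 0.30303018,  0.56493113, -0.2175051 ]), 'wrist_torque': array([ 0.05672529, -0.0029221 ,  0.00580063]), 'grip_force': 0.0, 'opening': 0.08564737023760635}
{'mtx': array([[436.94171437,   0.        , 281.29169765],
       [  0.        , 436.94171437, 211.36816927],
       [  0.        ,   0.        ,   1.        ]]), 'extrinsics': array([[ 7.74825239e-01, -4.72358828e-01,  4.20146387e-01,
         1.80105414e-01],
       [-6.32175159e-01, -5.79625170e-01,  5.14187933e-01,
        -4.71537096e-01],
       [ 6.46212243e-04, -6.64011897e-01, -7.47721728e-01,
         7.2897054
[... 342 characters left out ...]
0.99950862,  0.02291943,  0.02138275, -0.0427396 ],
       [-0.02396915, -0.11926225, -0.99257342,  1.39169464],
       [ 0.        ,  0.        ,  0.        ,  1.        ]])}
{'mtx': array([[325.1922621 ,   0.        , 277.54779278],
       [  0.        , 325.1922621 , 203.43684221],
       [  0.        ,   0.        ,   1.        ]]), 'tool_from_camera': array([[-8.58029195e-04, -9.53374150e-01, -3.01789652e-01,
         7.51226036e-02],
       [ 9.99999624e-01, -7.80043202e-04, -3.78925677e-04,
        -1.00829659e-03],
       [ 1.25848979e-04, -3.01789864e-01,  9.53374461e-01,
        -1.42930042e-01],
       [ 0.00000000e+00,  0.00000000e+00,  0.00000000e+00,
         1.00000000e+00]])}
```

View pics/top0.png

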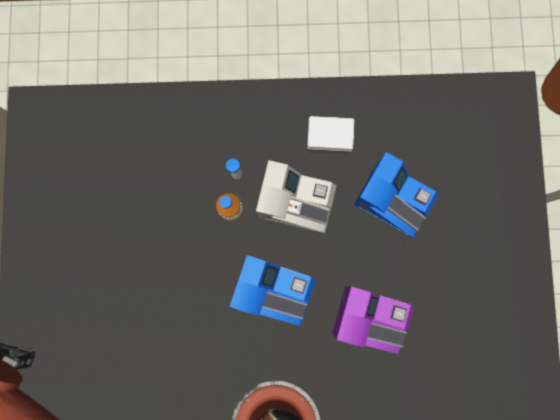

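View pics/side0.png

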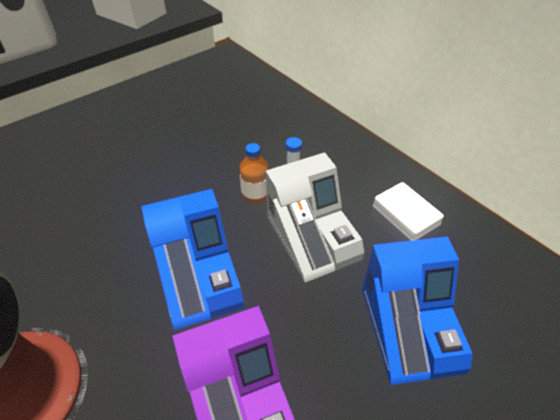

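The top view shows four reader bodies: light grey at (297,197), blue at (397,195) and (272,290), and purple at (374,320). The light grey one fits the description and is the only one holding a white cartridge, at (295,207). Its key is near (321,190), its ramp near (313,212), and its front faces right (world -y). The bottle is at (229,206), the tube at (234,168) and the tip box at (331,134). I'll confirm with an enlarged crop.

```bash
cat > h.py <<'E'
import numpy as np,cv2
from station import optics
def cast(n,uv,z):
    c=optics.camera_params(n);K=c["mtx"];E=c["extrinsics"]
    r=E[:3,:3]@np.linalg.inv(K)@np.array([uv[0],uv[1],1.]);o=E[:3,3]
    return o+r*(z-o[2])/r[2]
def pts(n,d):
    c=optics.camera_params(n);K=c["mtx"];E=c["extrinsics"]
    v,u=np.mgrid[:420,:560]
    P=np.stack([(u-K[0,2])/K[0,0]*d,(v-K[1,2])/K[1,1]*d,d],-1)
    return P@E[:3,:3].T+E[:3,3]
E
python3 - <<'E'
from h import *
p=np.load("pics/top0.npz")["p"];s=np.load("pics/side0.npz")["p"]
a=cv2.resize(p[155:240,250:345],None,fx=6,fy=6,interpolation=cv2.INTER_CUBIC)[:,:,::-1]
b=cv2.resize(s[150:285,255:370],None,fx=4.4,fy=4.4,interpolation=cv2.INTER_CUBIC)[:,:,::-1]
for nm,i in(("ct",a),("cs",b)): cv2.imwrite(f"pics/{nm}.png",i)
for n in("top","side"):
    z=np.load(f"pics/{n}0.npz");P=pts(n,z["d"])
    for uv in ([(321,190),(315,212),(330,198),(295,207),(275,180),(360,300)] if n=="top" else [(342,233),(315,245),(325,170),(348,222)]):
        print(n,uv,P[uv[1],uv[0]].round(4),z["p"][uv[1],uv[0]])
E
```

```text
top (321, 190) [ 0.6123 -0.1335  0.0681] [205 201 198]
top (315, 212) [ 0.5564 -0.1169  0.0533] [89 89 92]
top (330, 198) [ 0.5945 -0.1586  0.0421] [143 142 133]
top (295, 207) [ 0.5656 -0.064   0.0923] [126 122 120]
top (275, 180) [ 0.6265 -0.0153  0.1477] [229 226 216]
top (360, 300) [ 0.3292 -0.2141  0.1398] [196 112 215]
side (342, 233) [ 0.6076 -0.1346  0.0676] [186 180 181]
side (315, 245) [ 0.5552 -0.1157  0.0535] [ 96 101 104]
side (325, 170) [ 0.6423 -0.0405  0.1455] [230 230 225]
side (348, 222) [ 0.6441 -0.1162  0.0565] [243 245 238]
```

View pics/ct.png

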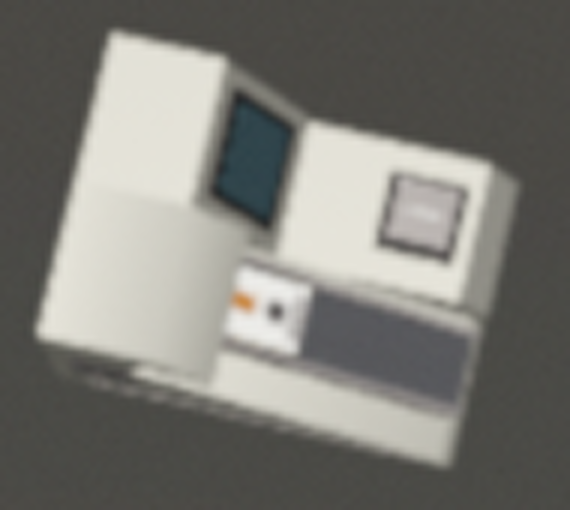

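View pics/cs.png

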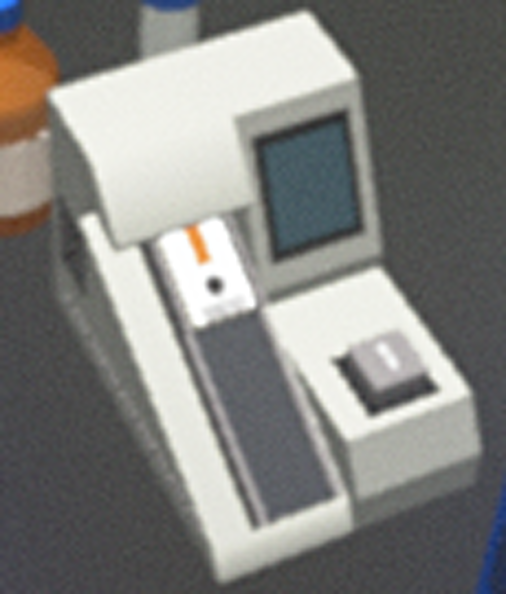

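Both crops confirm the light grey reader. The white cartridge sits in the bay at top-crop (268,312), the dark ramp runs to (460,375), and the key is at (425,213). In the side crop the key is at (388,365). Next I'll measure the pose in both views.

```bash
python3 - <<'E'
from h import *
for n,box,key in(("top",(255,160,340,235),(320,190)),("side",(260,150,370,285),(343,232))):
    z=np.load(f"pics/{n}0.npz");P=pts(n,z["d"]);p=z["p"].astype(int)
    hsv=cv2.cvtColor(z["p"],cv2.COLOR_RGB2HSV).astype(int)
    roi=np.zeros((420,560),bool);roi[box[1]:box[3],box[0]:box[2]]=1
    # shoulder plane
    m=roi&(abs(P[...,2]-.0565)<.005)&(hsv[...,2]>200)
    def comp(m,seed=None):
        k,l,st,c=cv2.connectedComponentsWithStats(m.astype(np.uint8))
        i=1+np.argmax(st[1:,4]) if seed is None else l[seed[1],seed[0]]
        return l==i
    s=comp(m)
    q=np.array([cast(n,(u,v),.0555)[:2] for v,u in zip(*np.nonzero(s))],np.float32)
    print(n,"shoulder",s.sum(),P[s][:,2].mean().round(4),cv2.minAreaRect(q*1000))
    # key top
    near=np.zeros_like(roi);near[key[1]-12:key[1]+13,key[0]-12:key[0]+13]=1
    kd=near&(P[...,2]>.0635)&(P[...,2]<.075)
    kt=comp(kd)
    q=np.array([cast(n,(u,v),.069)[:2] for v,u in zip(*np.nonzero(kt))],np.float32)
    print("key depth",kt.sum(),P[kt].mean(0).round(4),q.mean(0).round(4),cv2.minAreaRect(q*1000))
    kc=comp(near&(p.min(-1)>150)&(p.min(-1)<215)&(P[...,2]>.06))
    q=np.array([cast(n,(u,v),.069)[:2] for v,u in zip(*np.nonzero(kc))],np.float32)
    print("key col",kc.sum(),q.mean(0).round(4),cv2.minAreaRect(q*1000))
    # ramp
    r=comp(roi&(p.max(-1)<125)&(P[...,2]>.03)&(P[...,2]<.085)&(abs(P[...,0]-.556)<.035)&(abs(P[...,1]+.117)<.05))
    R=P[r];c=R.mean(0);nn=np.linalg.svd(R-c,full_matrices=False)[2][2];nn*=np.sign(nn[2])
    print("ramp",r.sum(),c.round(4),"n",nn.round(3),"tilt",np.degrees(np.arccos(nn[2])),"downhill deg",np.degrees(np.arctan2(nn[1],nn[0])))
    # rect within plane
    ax=np.cross(nn,[0,0,1]);ax/=np.linalg.norm(ax);dn=np.cross(ax,nn)
    K=optics.camera_params(n);o=K["extrinsics"][:3,3]
    rays=R-o; Q=o+rays*(((c-o)@nn)/(rays@nn))[:,None]
    ab=np.stack([(Q-c)@dn,(Q-c)@ax],1).astype(np.float32)*1000
    rc=cv2.minAreaRect(ab);ctr=c+dn*rc[0][0]/1000+ax*rc[0][1]/1000
    print("rect",rc,"ctr",ctr.round(4),"dn",dn.round(3))
for n,u in(("top",(229,212)),):pass
E
```

```text
top shoulder 462 0.0556 ((613.784423828125, -113.97048950195312), (81.83622741699219, 62.7127685546875), 75.3455810546875)
key depth 111 [ 0.6106 -0.1296  0.069 ] [ 0.6105 -0.1296] ((610.6570434570312, -129.4365234375), (27.64314079284668, 27.578411102294922), 77.0622329711914)
key col 93 [ 0.612  -0.1308] ((612.11767578125, -131.13429260253906), (24.684795379638672, 25.7658634185791), 74.49785614013672)
ramp 332 [ 0.5553 -0.1132  0.0521] n [-0.146 -0.452  0.88 ] tilt 28.341989877958817 downhill deg -107.85380939129432
rect ((-0.6713447570800781, -0.08999061584472656), (82.04949188232422, 32.37165832519531), 2.7377092838287354) ctr [ 0.5552 -0.1138  0.0517] dn [0.27  0.838 0.475]
side shoulder 710 0.0556 ((613.8696899414062, -115.57514190673828), (83.06344604492188, 63.82625198364258), 75.21735382080078)
key depth 182 [ 0.6097 -0.1344  0.0685] [ 0.6094 -0.1347] ((609.2926635742188, -134.33468627929688), (31.055450439453125, 30.09583282470703), 72.90998077392578)
key col 132 [ 0.6113 -0.1331] ((611.0902709960938, -134.2503204345703), (29.06934928894043, 26.725135803222656), 75.8278579711914)
ramp 705 [ 0.556  -0.113   0.0543] n [-0.121 -0.457  0.881] tilt 28.22043849542586 downhill deg -104.85601275613612
rect ((0.2895965576171875, -0.14752769470214844), (88.75910949707031, 31.78369903564453), 0.2096371203660965) ctr [ 0.5562 -0.1128  0.0544] dn [0.226 0.852 0.473]
```

The measurements agree with the given sizes. The shoulder is 82 mm long, the key about 28 mm across at z 0.069, and the ramp slopes 28°. The catch-to-key distance comes out at 58.7 mm against 60.

- **Reader yaw:** about 75.3°.
- **Catch point:** (0.554, -0.116).
- **Key:** (0.612, -0.131).
- **Midpoint:** (0.583, -0.124).

I'll travel there at the current height of 0.23 m.

```bash
python3 -m handwheel '[{"tx":-24.3,"ty":-20.9},{"tx":-24.3,"ty":-20.9},{"tx":-24.3,"ty":-20.9},{"tx":-24.3,"ty":-20.9},{"tx":-24.3,"ty":-20.9},{"tx":-24.3,"ty":-20.9},{"tx":-24.3,"ty":-20.9},{"tx":-24.3,"ty":-20.9},{"tx":-24.3,"ty":-20.9},{"tx":-24.3,"ty":-20.9},{"tx":-24.3,"ty":-20.9},{"tx":-24.3,"ty":-20.9}]' 46 20
python3 -m handwheel '[{"tx":-24.3,"ty":-20.9},{"tx":-24.3,"ty":-20.9},{"tx":-24.3,"ty":-20.9},{"tx":-24.3,"ty":-20.9},{"tx":-24.3,"ty":-20.9},{"tx":-24.3,"ty":-20.9},{"tx":-24.3,"ty":-20.9},{"tx":-24.3,"ty":-20.9},{"tx":-24.3,"ty":-20.9},{"tx":-24.3,"ty":-20.9},{"tx":-24.3,"ty":-20.9},{"tx":-24.3,"ty":-20.9}]'
python3 -m handwheel '[{"roll":0.1177},{"roll":0.1177},{"roll":0.1177},{"roll":0.1177},{"roll":0.1177},{"roll":0.1177},{"roll":0.1177},{"roll":0.1177},{"roll":0.1177},{"roll":0.1177},{"roll":0.1177},{"roll":0.1177}]'
python3 -m handwheel '[{},{"tz":0}]'
python3 - <<'E'
from station import ctrl
from scipy.spatial.transform import Rotation as R
import numpy as np
o=ctrl.get_obs();print(o["t"],o["tool_pos"],o["q"],o["opening"]);M=R.from_rotvec(o["tool_rot"]).as_matrix();print(M.round(4))
d=np.r_[.583,-.124,.11]-o["tool_pos"];print("tool-axes mm",(M.T@d*1000).round(1),"yaw y",np.degrees(np.arctan2(M[1,1],M[0,1])))
E
```

```text
0.1 [0.25159805 0.57149922 0.23015603] [ 1.03698715e+00  5.33164370e-02  1.61418021e+00 -2.30712320e-05
  1.47598347e+00 -1.18996156e-01] 0.08502879434813841
[[-9.152e-01  4.030e-01 -9.000e-04]
 [ 4.030e-01  9.152e-01 -1.600e-03]
 [ 2.000e-04 -1.900e-03 -1.000e+00]]
tool-axes mm [-583.6 -502.7  121. ] yaw y 66.23310167067159$[0]: bad value
$[0]: bad value
$[0]: bad value
$[0]: bad value
```

The rows were refused before any motion, so perhaps each row needs all four keys. I'll test with one row.

```bash
python3 -m handwheel '[{"tx":-24.3,"ty":-20.9,"tz":0,"roll":0}]' 46 20; python3 -m handwheel --help | head -30
```

```text
t: 0.18
tool_pos: [0.264, 0.545, 0.2303]
tool_rot: [-0.641, -3.074, -0.0]
contact_force: [0.5, -0.2, 0.4]
opening: 0.0756
grip_force: 0.0invalid input: not JSON, or not a number
```

```bash
python3 -m handwheel '[{"tx":-24.3,"ty":-20.9,"tz":0,"roll":0},{"tx":-24.3,"ty":-20.9,"tz":0,"roll":0},{"tx":-24.3,"ty":-20.9,"tz":0,"roll":0},{"tx":-24.3,"ty":-20.9,"tz":0,"roll":0},{"tx":-24.3,"ty":-20.9,"tz":0,"roll":0},{"tx":-24.3,"ty":-20.9,"tz":0,"roll":0},{"tx":-24.3,"ty":-20.9,"tz":0,"roll":0},{"tx":-24.3,"ty":-20.9,"tz":0,"roll":0},{"tx":-24.3,"ty":-20.9,"tz":0,"roll":0},{"tx":-24.3,"ty":-20.9,"tz":0,"roll":0},{"tx":-24.3,"ty":-20.9,"tz":0,"roll":0},{"tx":-24.3,"ty":-20.9,"tz":0,"roll":0}]'
python3 -m handwheel '[{"tx":-24.3,"ty":-20.9,"tz":0,"roll":0},{"tx":-24.3,"ty":-20.9,"tz":0,"roll":0},{"tx":-24.3,"ty":-20.9,"tz":0,"roll":0},{"tx":-24.3,"ty":-20.9,"tz":0,"roll":0},{"tx":-24.3,"ty":-20.9,"tz":0,"roll":0},{"tx":-24.3,"ty":-20.9,"tz":0,"roll":0},{"tx":-24.3,"ty":-20.9,"tz":0,"roll":0},{"tx":-24.3,"ty":-20.9,"tz":0,"roll":0},{"tx":-24.3,"ty":-20.9,"tz":0,"roll":0},{"tx":-24.3,"ty":-20.9,"tz":0,"roll":0},{"tx":-24.3,"ty":-20.9,"tz":0,"roll":0}]'
python3 -m handwheel '[{"tx":0,"ty":0,"tz":0,"roll":0.1177},{"tx":0,"ty":0,"tz":0,"roll":0.1177},{"tx":0,"ty":0,"tz":0,"roll":0.1177},{"tx":0,"ty":0,"tz":0,"roll":0.1177},{"tx":0,"ty":0,"tz":0,"roll":0.1177},{"tx":0,"ty":0,"tz":0,"roll":0.1177},{"tx":0,"ty":0,"tz":0,"roll":0.1177},{"tx":0,"ty":0,"tz":0,"roll":0.1177},{"tx":0,"ty":0,"tz":0,"roll":0.1177},{"tx":0,"ty":0,"tz":0,"roll":0.1177},{"tx":0,"ty":0,"tz":0,"roll":0.1177},{"tx":0,"ty":0,"tz":0,"roll":0.1177}]'
python3 -m handwheel '[{"tx":0,"ty":0,"tz":0,"roll":0},{"tx":0,"ty":0,"tz":0,"roll":0}]'
cat > st.py <<'E'
from station import ctrl
from scipy.spatial.transform import Rotation as R
import numpy as np
o=ctrl.get_obs();print(o["t"],o["tool_pos"].round(4),o["opening"],o["contact_force"].round(1));M=R.from_rotvec(o["tool_rot"]).as_matrix()
d=np.r_[.583,-.124,.11]-o["tool_pos"];print("tool-axes mm",(M.T@d*1000).round(1),"yaw y",np.degrees(np.arctan2(M[1,1],M[0,1])),"tool z",M[:,2].round(4),"yz",M[2,1].round(4))
E
python3 st.py; python3 - <<'E'
from h import *
p,d=optics.get_image("wrist");np.savez("pics/w1.npz",p=p,d=d);cv2.imwrite("pics/w1.png",p[:,:,::-1])
E
```

```text
t: 1.18
tool_pos: [0.4316, 0.1945, 0.2309]
tool_rot: [-0.647, -3.074, 0.0]
contact_force: [0.8, -1.0, 0.8]
opening: 0.0461
grip_force: 0.0
t: 2.1
tool_pos: [0.5836, -0.1236, 0.2306]
tool_rot: [-0.647, -3.073, -0.0]
contact_force: [0.0, 0.5, 0.7]
opening: 0.0459
grip_force: 0.0
t: 3.1
tool_pos: [0.5831, -0.122, 0.2306]
tool_rot: [-2.492, -1.911, 0.001]
contact_force: [-0.3, 0.5, -1.3]
opening: 0.0459
grip_force: 0.0
t: 3.27
tool_pos: [0.5832, -0.122, 0.2308]
tool_rot: [-2.484, -1.922, 0.001]
contact_force: [-0.3, -0.5, -0.5]
opening: 0.046
grip_force: 0.0
3.2667 [ 0.5832 -0.122   0.2308] 0.045998550663183244 [-0.3 -0.5 -0.5]
tool-axes mm [ -2.    0.4 120.8] yaw y -14.521280016910975 tool z [-9.e-04  3.e-04 -1.e+00] yz -0.0009
```

View pics/w1.png

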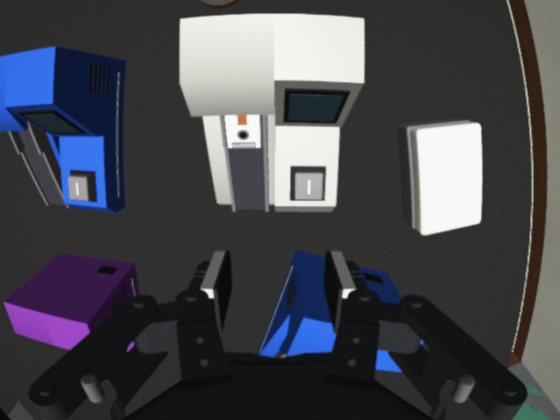

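The wrist view shows the reader square to the fingers. The key is at (308,186), the ramp centre line is at column 248, and the fingertips are at about (222,255) and (332,255). I'll cast rays to refine the offsets.

```bash
cat > w.py <<'E'
from h import *
from station import ctrl
from scipy.spatial.transform import Rotation as R
c=optics.camera_params("wrist");K=c["mtx"];T=c["tool_from_camera"]
def wray(u,v):
    x,y=(u-K[0,2])/K[0,0],(v-K[1,2])/K[0,0];r=np.hypot(x,y)
    return T[:3,:3]@np.r_[np.array([x,y])/r*np.sin(r),np.cos(r)]
def wcast(u,v,zt): # tool-frame plane z=zt
    r=wray(u,v);return T[:3,3]+r*(zt-T[2,3])/r[2]
E
python3 - <<'E'
from w import *
p=np.load("pics/w1.npz")["p"].astype(int);Z=.2308
b=p.min(-1)
k=np.zeros(b.shape,np.uint8);k[165:203,288:327]=((b>120)&(b<205))[165:203,288:327]
n,l,s,ct=cv2.connectedComponentsWithStats(k);i=l[190,303];print("key px",s[i],ct[i])
x,y,w,h,_=s[i];print("key in tool",(wcast(x+w/2-.5,y+h/2-.5,Z-.069)*1000).round(1),[(wcast(u,v,Z-.069)*1000).round(1) for u,v in((x-.5,y-.5),(x+w-.5,y+h-.5))])
for v in (165,180,200):print(v,"".join(f"{b[v,u]} " for u in range(215,285)))
print("fingertip rows");
for v in (252,256,262):print(v,"L"," ".join(map(str,b[v,205:240])),"R"," ".join(map(str,b[v,318:358])))
cv2.imwrite("pics/w1c.png",cv2.resize(p[150:330,170:390].astype(np.uint8),None,fx=3.3,fy=3.3,interpolation=cv2.INTER_CUBIC)[:,:,::-1])
E
```

```text
key px [289 165  38  36 864] [308.28703704 184.73726852]
key in tool [  0.6  30.8 161.8] [array([ 18.2,  12.2, 161.8]), array([-17.7,  50.1, 161.8])]
165 208 208 208 209 207 207 207 208 208 206 199 177 150 131 113 81 67 65 63 67 65 67 68 66 65 67 62 62 66 67 67 68 65 66 66 67 66 67 66 67 66 65 69 69 68 65 63 65 85 123 133 133 129 157 187 195 196 193 193 203 231 237 237 238 238 237 237 237 237 237 
180 197 198 197 199 196 198 199 199 200 197 199 196 192 172 145 130 108 79 67 66 68 66 66 66 67 65 64 62 65 66 66 66 64 68 66 65 67 64 67 66 69 66 67 66 68 67 64 68 75 101 128 135 133 139 180 195 195 194 193 204 230 236 236 236 235 235 235 236 236 236 
200 66 117 168 183 184 186 183 182 182 182 183 183 184 184 183 176 154 140 128 97 73 67 68 68 67 69 65 65 66 64 64 66 65 65 67 67 66 66 64 64 66 68 67 66 70 67 68 68 67 81 115 132 129 127 174 191 191 191 195 203 227 233 234 234 233 234 234 234 233 234 
fingertip rows
252 L 50 48 48 48 47 48 47 50 56 72 85 91 90 89 89 90 90 92 89 78 47 19 18 14 23 38 45 46 46 46 47 49 49 47 48 R 49 47 48 47 45 50 47 39 26 20 16 18 39 69 85 92 91 91 93 94 92 93 89 77 58 47 46 47 46 47 49 48 48 49 48 48 47 50 48 46
256 L 49 46 48 48 49 48 52 67 87 94 97 92 96 95 97 96 95 91 68 34 20 16 9 11 14 28 42 49 48 48 48 48 48 47 48 R 24 25 31 31 36 42 41 33 20 10 13 16 17 31 64 87 93 94 95 95 94 96 94 94 86 67 52 48 46 49 47 49 49 49 48 48 49 49 51 47
262 L 20 18 21 22 39 69 89 95 93 94 95 94 93 95 95 89 69 39 21 9 13 10 6 10 14 26 40 47 48 47 50 48 46 46 48 R 16 17 20 18 18 16 18 14 11 12 9 12 12 17 19 34 65 88 95 94 93 95 93 96 95 96 88 66 37 22 19 19 22 18 22 30 40 45 48 46
```

View pics/w1c.png

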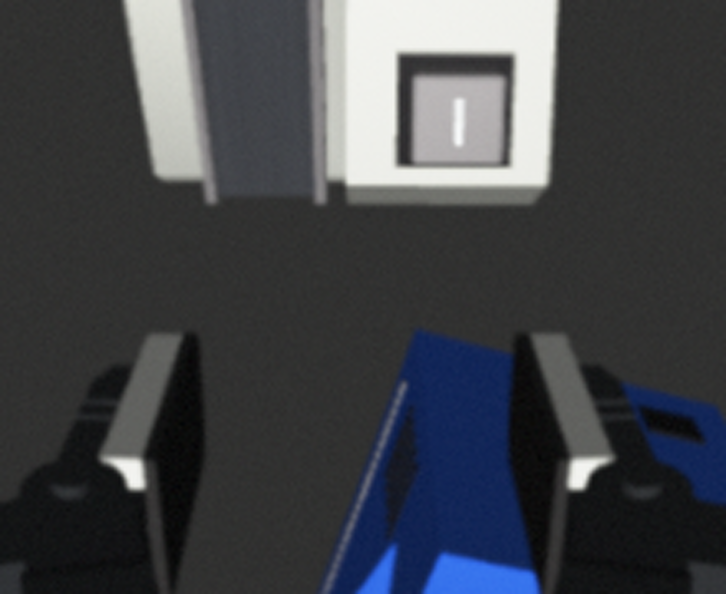

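```bash
python3 - <<'E'
from w import *
Z=.2308
f=lambda a:(a*1000).round(1)
print("key",f(wcast(308.6,185.4,Z-.069)), "corners",f(wcast(294.6,171.8,Z-.069)),f(wcast(322.7,199.1,Z-.069)))
# fingertip front bottom edges: tool x=+11
for u in(214.6,225.2,330.3,341.5):
    r=wray(u,250.6);t=(.011-T[0,3])/r[0];print("tip",u,f(T[:3,3]+r*t))
# ramp edges (inner between rails) at rows 180,200; ramp plane intersection: z world = .0515+(x-xc)*tan28, xc ~ key x
xc=wcast(308.6,185.4,Z-.069)[0]
for v,ul,ur in((165,229.6,263.4),(180,231,264),(200,233.5,264)):
    for u in(ul,ur):
        r=wray(u,v);o=T[:3,3];n=np.r_[np.tan(np.radians(28)),0,1] # tool z down: zt = Z-.0515-(x-xc)tan
        t=(Z-.0515+xc*n[0]-o@n)/(r@n);print("ramp",v,u,f(o+r*t))
# front end of ramp
r=wray(249,209.5);t=(Z-.0515+xc*n[0]-o@n)/(r@n);print("ramp front",f(o+r*t),"expected dx -35.3 from catch")
E
```

```text
key [ -2.3  31.9 161.8] corners [ 11.1  18.1 161.8] [-16.2  46.3 161.8]
tip 214.6 [ 11.  -27.   -9.7]
tip 225.2 [ 11.  -22.1  -9.5]
tip 330.3 [11.  26.1 -9.5]
tip 341.5 [11.  31.4 -9.7]
ramp 165 229.6 [ 16.6 -45.3 169.2]
ramp 165 263.4 [ 16.3 -12.  169.4]
ramp 180 231 [ -0.8 -45.8 178.5]
ramp 180 264 [ -1.  -12.  178.6]
ramp 200 233.5 [-26.3 -46.  192.1]
ramp 200 264 [-26.4 -12.9 192.1]
ramp front [-39.6 -30.1 199.1] expected dx -35.3 from catch
```

Key and ramp centre line come out 60.8 mm apart against 60, and the midpoint offset is about x -2.5, y 0 to +1 mm. The pads are 5 mm thick at the tip and sit about 9 mm behind the TCP, so an opening of 55 puts them 60 mm apart. I'll descend to just above the key.

```bash
python3 -m handwheel '[{"tx":-2.5,"ty":0.5,"tz":0,"roll":0},{"tx":0,"ty":0,"tz":24,"roll":0},{"tx":0,"ty":0,"tz":24,"roll":0},{"tx":0,"ty":0,"tz":24,"roll":0},{"tx":0,"ty":0,"tz":24,"roll":0},{"tx":0,"ty":0,"tz":24,"roll":0},{"tx":0,"ty":0,"tz":20,"roll":0},{"tx":0,"ty":0,"tz":0,"roll":0},{"tx":0,"ty":0,"tz":0,"roll":0}]' 55
python3 st.py; python3 - <<'E'
from h import *
p,d=optics.get_image("wrist");np.savez("pics/w2.npz",p=p,d=d)
s,_=optics.get_image("side")
a=cv2.resize(p[120:330,150:410],(650,525),interpolation=cv2.INTER_CUBIC)
cv2.imwrite("pics/w2c.png",a[:,:,::-1])
cv2.imwrite("pics/s2c.png",cv2.resize(s[150:285,240:390],None,fx=4,fy=4,interpolation=cv2.INTER_CUBIC)[:,:,::-1])
E
```

```text
t: 4.07
tool_pos: [0.5823, -0.1245, 0.0901]
tool_rot: [-2.484, -1.919, 0.003]
contact_force: [0.1, 0.4, 0.7]
opening: 0.0551
grip_force: 0.0
4.0667 [ 0.5823 -0.1245  0.0901] 0.05508126288870036 [0.1 0.4 0.7]
tool-axes mm [  0.6   0.5 -19.9] yaw y -14.64463256058256 tool z [-2.9e-03  9.0e-04 -1.0e+00] yz -0.003
```

View pics/w2c.png

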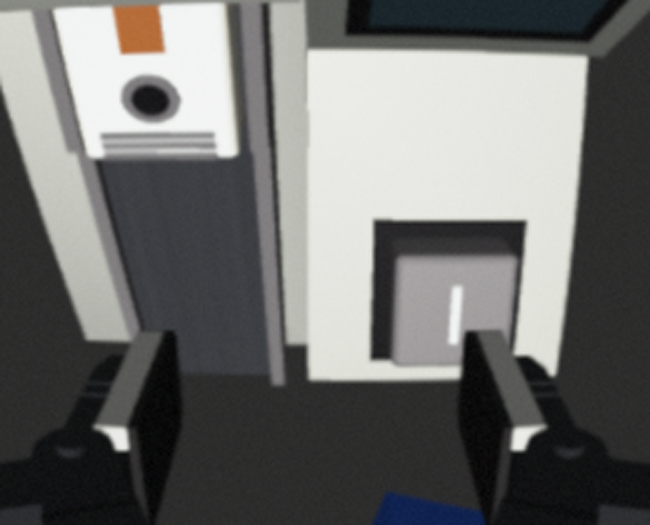

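View pics/s2c.png

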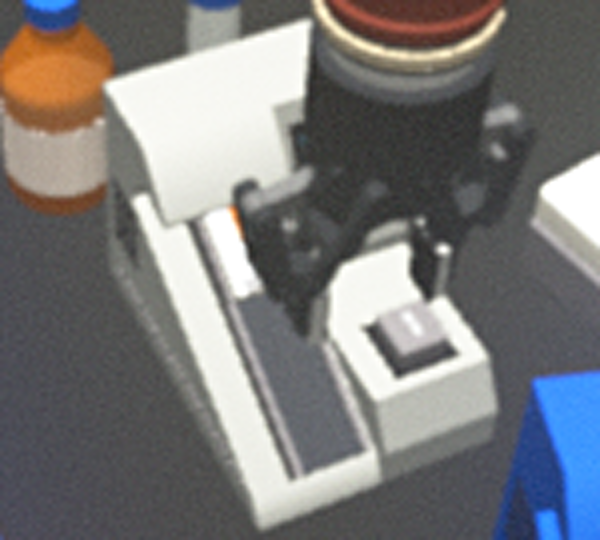

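The wrist crop has the key face spanning about (395-517, 255-365) and the pad tips at (145,335) and (485,335), with the cartridge still in its bay. The side crop shows both fingers clear above the reader. I'll cast once more at this closer range.

```bash
python3 - <<'E'
from w import *
Z=.0901
f=lambda a:(a*1000).round(1)
px=lambda x,y:(150+x/2.5-.4,120+y/2.5-.4)
for c in((395,255),(517,255),(392,363),(513,365)):print("key",f(wcast(*px(*c),Z-.069)))
for c in((135,332),(165,332),(465,332),(503,332)):
    r=wray(*px(*c));t=(.011-T[0,3])/r[0];print("tip",f(T[:3,3]+r*t))
n=np.r_[np.tan(np.radians(28)),0,1];o=T[:3,3]
for c in((103,165),(255,165),(120,240),(261,240),(148,373),(272,375)):
    r=wray(*px(*c));t=(Z-.0515-o@n)/(r@n);print("ramp",f(o+r*t))
E
```

```text
key [13.7 18.2 21.1]
key [13.5 45.3 21.1]
key [-12.8  18.4  21.1]
key [-14.   46.9  21.1]
tip [ 11.  -31.8 -11.8]
tip [ 11.  -26.2 -11.5]
tip [ 11.   28.3 -11.5]
tip [ 11.   35.4 -11.8]
ramp [ 34.2 -44.1  20.4]
ramp [ 33.9 -11.5  20.6]
ramp [ 13.3 -44.6  31.5]
ramp [ 13.4 -11.5  31.5]
ramp [-36.8 -47.3  58.1]
ramp [-36.7 -11.6  58.1]
```

The geometry matches, with the key at (0, 32), the ramp centre at y -28.5, and the pads at -29 and +32. I'll descend toward contact.

```bash
python3 -m handwheel '[{"tx":0,"ty":0,"tz":8,"roll":0},{"tx":0,"ty":0,"tz":8,"roll":0},{"tx":0,"ty":0,"tz":6,"roll":0},{"tx":0,"ty":0,"tz":0,"roll":0},{"tx":0,"ty":0,"tz":0,"roll":0}]'
python3 -m handwheel '[{"tx":0,"ty":0,"tz":1,"roll":0},{"tx":0,"ty":0,"tz":1,"roll":0},{"tx":0,"ty":0,"tz":1,"roll":0},{"tx":0,"ty":0,"tz":0,"roll":0},{"tx":0,"ty":0,"tz":0,"roll":0}]'
```

```text
t: 4.58
tool_pos: [0.5828, -0.1245, 0.0685]
tool_rot: [-2.486, -1.919, 0.001]
contact_force: [0.3, -0.7, 0.1]
opening: 0.0551
grip_force: 0.0
t: 5.0
tool_pos: [0.5833, -0.1247, 0.0664]
tool_rot: [2.487, 1.919, 0.0]
contact_force: [0.1, 0.2, 0.1]
opening: 0.0553
grip_force: 0.0
```

```bash
python3 -m handwheel '[{"tx":0,"ty":0,"tz":1,"roll":0},{"tx":0,"ty":0,"tz":1,"roll":0},{"tx":0,"ty":0,"tz":1,"roll":0},{"tx":0,"ty":0,"tz":0,"roll":0},{"tx":0,"ty":0,"tz":0,"roll":0}]'
python3 -m handwheel '[{"tx":0,"ty":0,"tz":1,"roll":0},{"tx":0,"ty":0,"tz":1,"roll":0},{"tx":0,"ty":0,"tz":0,"roll":0},{"tx":0,"ty":0,"tz":0,"roll":0}]'
```

```text
t: 5.42
tool_pos: [0.5836, -0.1247, 0.0637]
tool_rot: [2.487, 1.919, 0.0]
contact_force: [-1.1, -0.3, 2.5]
opening: 0.0545
grip_force: 1.4
t: 5.75
tool_pos: [0.5835, -0.1247, 0.0616]
tool_rot: [2.487, 1.919, 0.0]
contact_force: [0.0, -0.1, 4.2]
opening: 0.0553
grip_force: 2.0
```

Contact made, and the key is about 3 mm down at 4 N. I'll press on to the stop.

```bash
python3 -m handwheel '[{"tx":0,"ty":0,"tz":1,"roll":0},{"tx":0,"ty":0,"tz":1,"roll":0},{"tx":0,"ty":0,"tz":1,"roll":0},{"tx":0,"ty":0,"tz":1,"roll":0},{"tx":0,"ty":0,"tz":0,"roll":0},{"tx":0,"ty":0,"tz":0,"roll":0},{"tx":0,"ty":0,"tz":0,"roll":0},{"tx":0,"ty":0,"tz":0,"roll":0}]'
python3 st.py; python3 - <<'E'
from h import *
p,d=optics.get_image("wrist");s,_=optics.get_image("side")
a=cv2.resize(p[120:330,150:410],(520,420),interpolation=cv2.INTER_CUBIC)
b=cv2.resize(s[165:270,290:360],(280,420),interpolation=cv2.INTER_CUBIC)
cv2.imwrite("pics/w3c.png",np.hstack([a,b])[:,:,::-1])
E
```

```text
t: 6.42
tool_pos: [0.5836, -0.1248, 0.0579]
tool_rot: [2.487, 1.919, 0.0]
contact_force: [-3.2, 0.6, 6.7]
opening: 0.055
grip_force: 3.7
6.4167 [ 0.5836 -0.1248  0.0579] 0.05501683461372403 [-3.2  0.6  6.7]
tool-axes mm [  0.6  -0.7 -52.1] yaw y -14.686979643834285 tool z [ 5.e-04 -2.e-04 -1.e+00] yz 0.0005
```

View pics/w3c.png

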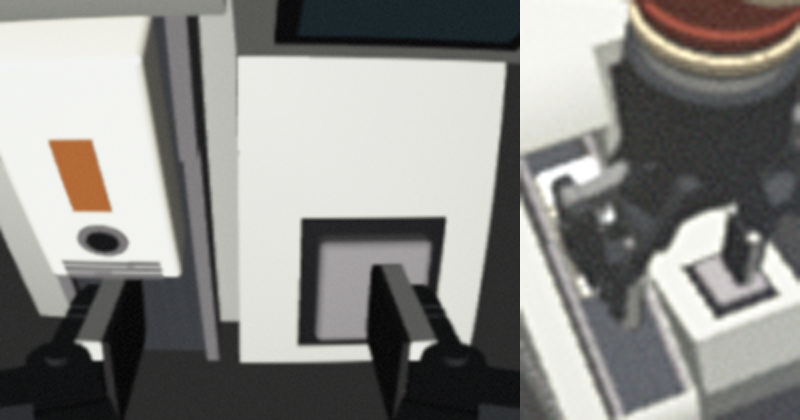

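The cartridge has popped out and slid down. Its nose is at (115,275), against the left finger on the ramp, and the key is down under the right finger. I'll hold for 0.5 s and check that nothing moves before handing in.

```bash
python3 - <<'E'
from h import *
np.save("pics/a.npy",optics.get_image("wrist")[0])
E
python3 -m handwheel '[{"tx":0,"ty":0,"tz":0,"roll":0},{"tx":0,"ty":0,"tz":0,"roll":0},{"tx":0,"ty":0,"tz":0,"roll":0},{"tx":0,"ty":0,"tz":0,"roll":0},{"tx":0,"ty":0,"tz":0,"roll":0},{"tx":0,"ty":0,"tz":0,"roll":0}]'
python3 - <<'E'
from w import *
b=optics.get_image("wrist")[0];a=np.load("pics/a.npy")
print("moved px",(np.abs(a.astype(int)-b).max(-1)[120:330,150:410]>40).sum())
h=cv2.cvtColor(b,cv2.COLOR_RGB2HSV);m=cv2.inRange(h,(5,120,120),(20,255,255));m[:,:150]=0;m[:120]=0;m[330:]=0;m[:,250:]=0
print("stripe px",np.argwhere(m).mean(0),m.sum()//255)
u,v=150+118/2-.5,120+277/2-.5   # nose lower-top edge in view
r=wray(u,v);Z=.0579;o=T[:3,3]
n=np.r_[np.tan(np.radians(28)),0,1];t=(Z-.0515-.014/np.cos(np.radians(28))-o@n)/(r@n)
P=o+r*t;print("nose top edge tool mm",(P*1000).round(1));print(ctrl.get_obs()["contact_force"])
E
```

```text
t: 7.07
tool_pos: [0.5836, -0.1248, 0.058]
tool_rot: [2.487, 1.919, 0.0]
contact_force: [-2.4, 0.4, 7.5]
opening: 0.055
grip_force: 3.7
moved px 0
stripe px [206.95166163 189.94561934] 662
nose top edge tool mm [  9.6 -29.1 -14.6]
[-3.12923502  0.95716712  7.36593609]
```

The cartridge is at rest. Its nose measures tool x about 10 mm, right at the finger's face (11 mm), and it is centred on the ramp. The key is held with about 7 N. I'm handing the job in.

```bash
python3 -c "
from station import ctrl
print(ctrl.finish_job())"
```

```text
the job is handed in; nothing more can be done
None
```

I handed the job in at about 7 s with the eject key held down at about 7 N and the cartridge at rest on the ramp against the waiting finger; no verdict came back, and I did not re-measure the bottle, tube and tip box at the end.

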